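Hold the spring clip gaping over the tall circuit card

TASK

Pick up the spring clip by its two handle wings, squeezing them together so that its jaws spread fully open, and lower it over the middle of the top edge of the taller of the two cards, so that one open jaw hangs down on each side of the edge and the card's top is well inside the mouth. Finish while still holding it there, squeezed open and upright, lined up with the edge and not touching the card, so that I can slip a new sheet in beside it. Do not shift either card, the padlock, the spirit torch or the switch plate.

Things in the scene. Friction and masses are not known exactly. Their poses are not given: they have to be found in the camera images.
- clip: Grey plastic spring clip like a big clothes peg, 110 g, standing on its closed jaws with two handle wings up, 91 mm high. Origin: middle of the underside of the closed jaws; z up, y along the 50 mm wide jaws, x the direction in which the jaws spread and the wings are squeezed; same either way round. Closed jaws 20 mm thick in x. Steel pivot pin along y at z = 48 mm.
- clip_grip (a point): Middle between the wings, 72 mm above the clip's origin: the height to squeeze at. The wings are flat plates 36 mm wide in y, z = 48 to 91 mm; at rest a V, 46 mm over the outside at the top, 24 mm at the pivot. Squeezed in x (each wing 5 N to start, 10 N fully) they end parallel, 24 mm over the outside, at a firm stop; both halves move alike.
- clip_mouth (a point): Middle of the mouth between the jaws, 24 mm above the clip's origin; a good place for the card's top edge. Fully open the jaws form an inverted V: inside gap about 26 mm at the lips (then 2 mm above the origin, 50 mm over the outside), about 5 mm at 40 mm above the origin, where the mouth ends.
- jaw (a joint): Opening of one jaw of the clip (the other mirrors it): 0 is shut, 0.28 rad is fully open at the stop; a spring pulls it shut when let go
- tall_card: The taller, wider card: stiff white card 120 mm wide, 3 mm thick, upright in a slotted white ceramic insulator block (50 by 90 mm, 28 mm high) standing loose on the ledge, together 0.6 kg. Origin: centre of the block's underside; z up, y along the card's width and top edge, x normal to its faces. Top edge 135 mm above the ledge.
- tall_card_edge (a point): Middle of the top edge of the taller card; axes as tall_card
- short_card: The shorter card, to be left alone: 75 mm wide, 3 mm thick, top edge 90 mm above the ledge, in an identical ceramic block; axes and origin as for the taller card
- short_card_edge (a point): Middle of the top edge of the shorter card
- padlock: Steel padlock standing on the ledge, 22 by 45 mm and 64 mm high; origin at the centre of its underside; leave alone
- torch: Small aluminium spirit torch, 54 mm across and 72 mm high, with a thin brass nozzle near the top; origin at the centre of its underside; leave alone
- switch_plate: Grey plastic switch plate lying flat, 75 by 85 mm, 8 mm thick; origin at the centre of its underside; leave alone

How it is judged:
On the way:
1. the clip is squeezed open and lifted clear of the ledge (value of joint jaw above 0.2 rad and height (world z) of clip above 0.04 m), for 0.2 s.
At the end, for the whole second after the job is handed in: Gripper holds the clip (>3 N), open (>0.22 rad), still, upright and along the tall card's edge within 0.25 rad; edge middle 12-40 mm above the clip's origin, within 10 mm across, 25 mm along; nothing touches the card (<0.3 N); cards within 15 mm of their starts (value of joint jaw above 0.22 rad and contact force between the fingers and clip above 3 N and contact force between each of clip, the arm and tall_card below 0.3 N and z of tall_card_edge in the frame of clip between 0.012 and 0.04 m and x of tall_card_edge in the frame of clip between -0.01 and 0.01 m and y of tall_card_edge in the frame of clip between -0.025 and 0.025 m and angle between the y axis of clip and the y axis of tall_card, either way round below 0.25 rad and angle between clip's own z axis and vertical below 0.25 rad and linear speed of clip below 0.02 m/s and distance of each of tall_card_edge, short_card_edge from where it was at the start of the episode below 0.015 m); the arm keeps its last pose, push and grip.
It fails at once if a card is shifted or tipped by more than 20 mm (distance of any of tall_card_edge, short_card_edge from where it was at the start of the episode above 0.02 m).
It fails at once if the padlock, torch or switch plate is moved by more than 20 mm (distance of any of padlock, torch, switch_plate from where it was at the start of the episode above 0.02 m).
It also fails if it takes over 38 s, if anything falls off the work surface, if the arm or the gripper's body presses on something with over 40 N, if the wrist force passes 120 N, or if a joint passes its speed limit or range.

ROBOT

A 6-joint arm with a two-finger parallel gripper is mounted at the origin on the work surface. World frame = base frame: x ahead of the robot, y to its left, z up, the work surface at z = 0. Lengths are in m, angles in rad, forces in N, time in s.
With the tool pointing down it reaches from about 0.275 to 0.725 m from the base axis. Payload 15.9 kg.
Tool frame: the origin (TCP) lies at the very end of the fingers, on their centre line; the grasp point (between the pads) lies 19 mm behind it (bot.pinch_z is the distance from the TCP to the grasp point, in m); z points along the fingers, y is the line along which they close (so a half turn about z gives the same grasp; the last joint's range is limited). The gripper opens to 85 mm and grips with 20 to 120 N. Pads are 22 mm wide; open, the fingers measure 114 mm over their backs; the gripper's body (76 mm by 85 mm) begins 54 mm behind the grasp point. The pads swing forward as they close: fully open they stand 13 mm farther back than shut.
Start: joints at [1.314, 0.213, -0.034, 1.323, 0, 1.571], TCP at [0.127, 0.484, 0.231] pointing down, gripper open.
Joint ranges: [-2.98, 2.98], [-0.74, 1.72], [-1.14, 1.35], [-2.1, 2.04], [-1.57, 1.44], [-3.14, 3.14]. Speed limits (rad/s): [1.89, 1.89, 2.39, 2.57, 3.14, 3.14].

INTERFACE

Orientations are given as a unit quaternion [x, y, z, w].
In Python, from workcell import bot gives the robot as it stands. The module is installed in compiled form; this text tells all that it offers.
- The arm moves only by the tool servo_tool, never from a script. Its argument "commands" is text: rows parted by semicolons, each of 7 numbers parted by spaces: the shift along the tool's x, y, z in m, then the turn, a rotation vector about the tool's x, y, z in rad, then the closure, from -1 (fully open) to 1 (shut). In form: tx ty tz wx wy wz gripper; .... A call has exactly 10 rows; each row is the pose to reach, as a shift and turn from the pose commanded when the call began, along the tool's axes at that moment; what a row does not reach only later rows make up. A row lasts 1/12 s, in which the tool goes at most 41.7 mm and 7.16 degrees, less where a joint would pass 70% of its speed; a pose out of reach is approached as far as the arm can. A call with a gripper value outside its range is refused whole. The fingers move at their own pace and stop on an object; the grip force is fixed at half the most. Time passes only in rows, so rows that repeat a pose let the fingers close, or fill a call up. It gives the time, the measured TCP pose, the force, the opening and the grip force at its end, in the units of the state.
- bot.get_state(): the state, without advancing time (a new reading comes with each control period).
- bot.camera(name): name is "scene" or "top" or "wrist"; returns (picture, depth): 480x640x3 uint8, red, green, blue; 480x640 float32, m along the optical axis (not along the pixel's ray), 0 where there is no reading.
- bot.camera_info(name): a dict with "mtx" (3x3 intrinsics, pixels), "pose" (4x4, takes a point from camera to world coordinates); the wrist camera has in their place "T_tool_cam" (4x4, takes a point from camera to tool coordinates, whose origin is the TCP and whose axes are the flange's). Camera axes: x right, y down, z forward; pixel columns grow to the right and rows downward; lengths in m; the calibration is good to about 2 mm. A picture is of the moment at which its call begins: read the wrist's pose just before it. camera_info takes no time and is no camera call.
- bot.hand_in(): hands the job in; it is judged then, once.
Trained networks look in the newest picture that a camera, given by its name, has taken for a name from the list of things; names that differ only in an ending like _2 or _b are one class to them, and where a whole thing is asked for, a point or a joint stands for the part that bears it (a point fixed in the world has none). Each returns a list of dicts, best first, with "p" (0 to 1); they miss things now and then, are a little off and sometimes report something else, mostly with a low value. They report only what shows in the picture. A call takes as long as a camera call.
- bot.cut_out(name, camera): "pixels" (480x640 bool, what is visible of it) and "bbox" ([left, top, right, bottom] as shares, 0 to 1, of the picture: columns of its width, rows of its height, round what is visible of it).
- bot.spot_point(name, camera): "centre" ([column, row] as shares, 0 to 1, of the picture: columns of its width, rows of its height: a listed point, or the origin of a listed thing).
The state is a dict: "clock": time; "joints": joint angles; "joint_vel": joint speeds; "tau": joint torques, N m; "tcp_pos": TCP position; "tool_rot": TCP orientation; "ft_force": force on the tool from outside, world axes, zero at the start; "ft_torque": the same for the moment, N m; "finger_gap": opening from 0.0 (shut) to 1.0 (fully open); "grasp_force": force on a finger pad.
Only numpy, scipy, OpenCV 4.12 (cv2) and the standard library are available. Lean on these libraries where they do the work, as an engineer would, in place of code of your own. Each camera call takes 0.05 s, during which the arm holds its last target. There are 200 camera calls.

## Working session

There is one attempt and no reset: what is moved stays moved. The work goes in short steps, Python scripts to look and compute and a tool call to move; the robot and the scene stay as the last step left them, time stands still between calls to the robot, and variables do not carry over. Pictures are saved under pics/ and viewed, at most 10 in all, crops included, and the job is handed in when it is done.

Besides the shell and the picture viewer there is one more tool, called after ">>>" by a JSON object that holds its "fn" and its "kwargs". servo_tool: Moves the arm, as the interface text tells. Its arguments: {"type":"object","properties":{"commands":{"type":"string"}},"required":["commands"]}

```bash
mkdir -p pics
cat > h.py <<'E'
import numpy as np, cv2
from workcell import bot
from scipy.spatial.transform import Rotation as R
def cloud(cam,depth):
    i=bot.camera_info(cam); K=np.array(i["mtx"]); 
    if "pose" in i: T=np.array(i["pose"])
    else:
        s=bot.get_state(); W=np.eye(4); W[:3,:3]=R.from_quat(s["tool_rot"]).as_matrix(); W[:3,3]=s["tcp_pos"]; T=W@np.array(i["T_tool_cam"])
    v,u=np.mgrid[:480,:640]
    P=np.stack([(u-K[0,2])/K[0,0]*depth,(v-K[1,2])/K[1,1]*depth,depth],-1)
    return P@T[:3,:3].T+T[:3,3]
E
python3 - <<'E'
from h import *
ims=[]
for c in ["top","scene"]:
    im,d=bot.camera(c); ims.append(im); C=cloud(c,d); np.savez(f"{c}.npz",im=im,d=d,C=C)
    for n in ["clip","tall_card","short_card","padlock","torch","switch_plate"]:
        r=bot.cut_out(n,c)
        for k in r[:2]:
            m=k["pixels"]&(d>0); p=C[m]
            if len(p)>10: print(c,n,round(k["p"],2),np.round(k["bbox"],2),np.round(np.percentile(p,[2,50,98],axis=0),3).tolist())
    cv2.imwrite(f"pics/{c}.png",im[...,::-1])
s=bot.get_state();print(s)
E
```

```text
top clip 0.97 [0.68 0.58 0.72 0.63] [[0.467, -0.303, 0.0], [0.49, -0.279, 0.054], [0.51, -0.259, 0.087]]
top tall_card 0.55 [0.29 0.55 0.38 0.62] [[0.49, 0.188, 0.009], [0.52, 0.233, 0.031], [0.554, 0.285, 0.136]]
top padlock 0.68 [0.39 0.4  0.42 0.43] [[0.702, 0.121, 0.003], [0.713, 0.142, 0.034], [0.73, 0.167, 0.064]]
top torch 0.57 [0.56 0.38 0.61 0.44] [[0.688, -0.162, -0.003], [0.708, -0.129, 0.04], [0.742, -0.109, 0.073]]
top switch_plate 0.86 [0.48 0.34 0.54 0.42] [[0.716, -0.059, 0.003], [0.757, -0.015, 0.008], [0.798, 0.028, 0.013]]
scene clip 0.61 [0.36 0.35 0.4  0.44] [[0.468, -0.311, -0.002], [0.497, -0.279, 0.048], [0.515, -0.259, 0.084]]
scene tall_card 0.91 [0.67 0.48 0.8  0.63] [[0.5, 0.186, 0.003], [0.533, 0.239, 0.064], [0.565, 0.286, 0.132]]
scene short_card 0.67 [0.48 0.44 0.56 0.57] [[0.542, -0.066, 0.002], [0.565, -0.016, 0.027], [0.594, 0.023, 0.087]]
scene padlock 0.94 [0.55 0.66 0.6  0.73] [[0.708, 0.121, -0.001], [0.726, 0.147, 0.03], [0.735, 0.166, 0.061]]
scene padlock 0.49 [0.48 0.44 0.55 0.57] [[0.542, -0.066, 0.002], [0.565, -0.017, 0.027], [0.594, 0.02
[... 485 characters left out ...]
'joints': array([ 1.31400324e+00,  2.12888057e-01, -3.44224813e-02,  1.32351299e+00,
        1.14046961e-07,  1.57078805e+00]), 'joint_vel': array([ 3.24195207e-04,  1.73001360e-03,  9.94930880e-05,  5.73465945e-04,
       -2.34179691e-03,  2.37723810e-03]), 'tau': array([-8.20850419e-04, -6.85830045e+01,  4.87270260e+01,  8.88510549e-04,
       -1.35629712e-04,  1.69537191e-05]), 'tcp_pos': array([0.12698207, 0.48357445, 0.23130288]), 'tool_rot': array([ 1.28039944e-01,  9.91769012e-01, -1.34813500e-05, -1.79808738e-06]), 'ft_force': array([-0.25633134, -0.26273384,  0.16181523]), 'ft_torque': array([0.01566273, 0.0414705 , 0.01806712]), 'grasp_force': 0.0, 'finger_gap': 0.9951084352357542}
```

View pics/top.png

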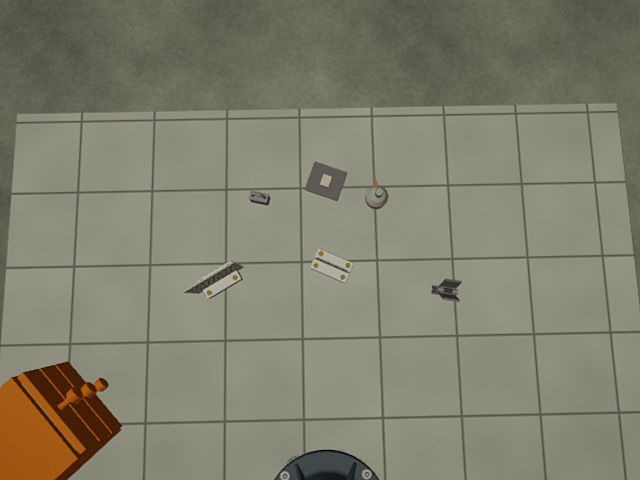

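View pics/scene.png

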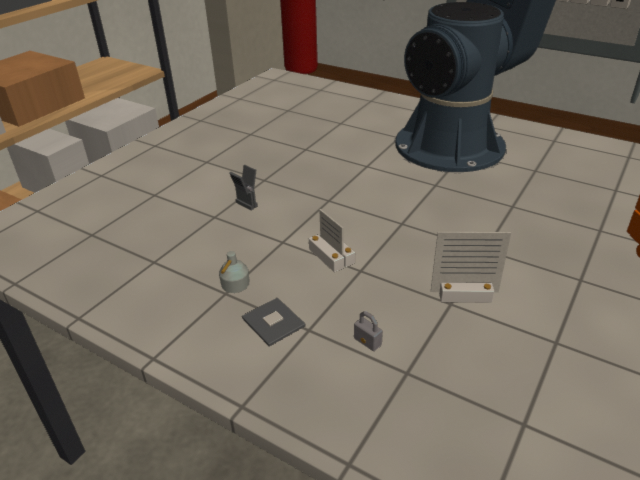

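The top view shows the clip at (446,289), the tall card at (213,280), the short card at (331,266), and the padlock, plate and torch farther out. The scene view agrees. Next I'll fit the clip and card poses.

Run:
```python
from h import *
for c in ["top","scene"]:
    z=np.load(c+".npz"); C=z["C"];d=z["d"]
    def sel(cx,cy,r,zl,zh):
        m=(d>0)&(np.hypot(C[...,0]-cx,C[...,1]-cy)<r)&(C[...,2]>zl)&(C[...,2]<zh); return C[m]
    for n,a in [("card",(.525,.238,.09,.05,.16)),("cardtop",(.525,.238,.09,.115,.16)),("block",(.525,.238,.07,.023,.034)),("cliplow",(.49,-.28,.05,.004,.03)),("clipmid",(.49,-.28,.05,.03,.055)),("clipwing",(.49,-.28,.05,.06,.1)),("cliptop",(.49,-.28,.05,.08,.1))]:
        p=sel(*a)
        if len(p)<5: print(c,n,len(p)); continue
        (cx,cy),(w,h),ang=cv2.minAreaRect((p[:,:2]*1000).astype(np.float32))
        e,V=np.linalg.eigh(np.cov(p[:,:2].T)); v=V[:,1]
        print(c,n,len(p),"rect",np.round([cx,cy,w,h,ang],1),"mean",np.round(p.mean(0),4),"pca",np.round(np.degrees(np.arctan2(v[1],v[0])),1),np.round(np.sqrt(e)*1000,1),"zmax",p[:,2].max().round(4))
    im=z["im"]
    if c=="top": crops=[im[255:310,175:255],im[262:317,405:485]]
    else: crops=[im[150:225,190:299],im[220:310,420:520]]
    cv2.imwrite(f"pics/c_{c}.png",np.hstack([cv2.resize(q,(400,300),interpolation=cv2.INTER_CUBIC) for q in crops])[...,::-1])
i=bot.camera_info("wrist");print(np.round(i["T_tool_cam"],3),i["mtx"])
```

```text
top card 435 rect [524.9 236.7   4.4 120.5  29.4] mean [0.5243 0.2357 0.1017] pca 119.8 [ 0.8 35.1] zmax 0.138
top cardtop 171 rect [524.9 236.7   4.3 119.4  29.4] mean [0.5246 0.236  0.1297] pca 119.8 [ 1.  34.9] zmax 0.138
top block 517 rect [524.7 237.1  50.5 115.2  29.8] mean [0.5188 0.233  0.0278] pca 119.2 [14.6 26.6] zmax 0.0338
top cliplow 42 rect [ 494.3 -286.6   54.7   85.5   82. ] mean [ 0.49   -0.2674  0.0108] pca 156.9 [12.  16.4] zmax 0.0262
top clipmid 179 rect [ 486.9 -282.7   49.2   25.    77.3] mean [ 0.4886 -0.2809  0.0492] pca 81.8 [ 5.5 13.6] zmax 0.0548
top clipwing 207 rect [ 488.5 -283.1   36.6   46.4   80.3] mean [ 0.4901 -0.2827  0.0772] pca 171.1 [11.1 17.3] zmax 0.0886
top cliptop 101 rect [ 488.5 -283.1   35.3   46.4   80.3] mean [ 0.4886 -0.2833  0.0848] pca 170.7 [10.7 20.2] zmax 0.0886
scene card 2846 rect [528.4 236.2   9.7 120.8  29.6] mean [0.5285 0.2363 0.0935] pca 119.8 [ 1.4 34.8] zmax 0.1354
scene cardtop 705 rect [528.1 235.8   8.6 120.4  29.2] mean [0.5284 0.2364 0.125 ] pca 119.9 [ 1.5 34.7] zmax 0.1354
scene block 785 rect [539.1 242.   31.3 119.2  28.1] mean [0.5368 0.2408 0.0272] pca 119.9 [ 9.1 29.8] zmax 0.0339
scene cliplow 207 rect [ 497.8 -282.8   22.4   54.     8.4] mean [ 0.4974 -0.2798  0.0161] pca 87.7 [ 3.9 16.6] zmax 0.0296
scene clipmid 205 rect [ 492.9 -284.6   54.4   28.5   82.8] mean [ 0.4959 -0.2768  0.0446] pca 94.0 [ 8.3 12.9] zmax 0.055
scene clipwing 277 rect [ 491.5 -285.    40.7   49.8   79.6] mean [ 0.4909 -0.2826  0.0735] pca 173.0 [11.5 17.7] zmax 0.086
scene cliptop 82 rect [ 492.6 -284.5   36.6   49.9   84.3] mean [ 0.4922 -0.2837  0.0827] pca 172.1 [10.9 20.2] zmax 0.086
[[-0.001 -0.949 -0.314  0.08 ]
 [ 1.    -0.001  0.001  0.   ]
 [-0.001 -0.314  0.949 -0.142]
 [ 0.     0.     0.     1.   ]] [[339.6418458    0.         318.38087061]
 [  0.         339.6418458  240.40939239]
 [  0.           0.           1.        ]]
```

View pics/c_top.png

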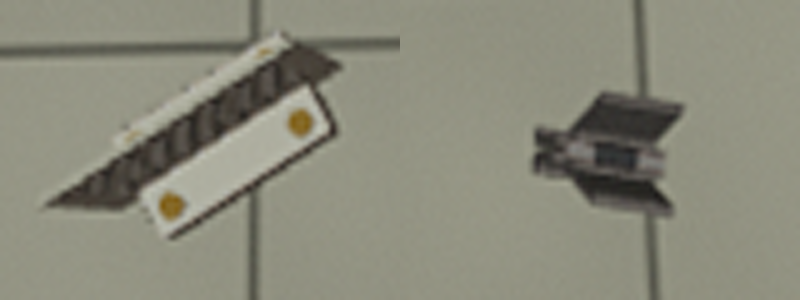

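The clip's wing centre is about (0.490,-0.284) with its x axis at -9.7°. The card is at about (0.526,0.2365), its normal at 29.7° and its top at 0.135. Both agree with the sizes given. Now I'll move towards the clip.

>>> {"fn": "servo_tool", "kwargs": {"commands": "-0.02 -0.025 0 0 0 0.06 -1; -0.045 -0.055 0 0 0 0.13 -1; -0.07 -0.085 0 0 0 0.2 -1; -0.095 -0.115 0 0 0 0.27 -1; -0.12 -0.145 0 0 0 0.35 -1; -0.145 -0.175 0 0 0 0.42 -1; -0.17 -0.205 0 0 0 0.5 -1; -0.195 -0.235 0 0 0 0.58 -1; -0.22 -0.265 0 0 0 0.66 -1; -0.24 -0.29 0 0 0 0.74 -1"}}

```text
clock: 1.53
tcp_pos: [0.2858, 0.1404, 0.2315]
tool_rot: [0.48, 0.878, 0.0, 0.0]
ft_force: [1.8, 1.5, 0.1]
finger_gap: 1.001
grasp_force: 0.0
```

```bash
cat >> h.py <<'E'
def to(p,yaw):  # tool y at yaw deg, pointing down -> shift+rotvec from current
    s=bot.get_state(); R0=R.from_quat(s["tool_rot"]); y=np.radians(yaw); ty=np.array([np.cos(y),np.sin(y),0]); tz=np.array([0,0,-1.])
    G=R.from_matrix(np.stack([np.cross(ty,tz),ty,tz],1))
    print("t",s["clock"],"tcp",np.round(s["tcp_pos"],4),"shift",np.round(R0.inv().apply(np.array(p)-s["tcp_pos"]),4),"rot",np.round((R0.inv()*G).as_rotvec(),4),"q",np.round(s["joints"],2),"ft",np.round(s["ft_force"],1),"gap",round(s["finger_gap"],3),"gf",round(s["grasp_force"],1))
E
python3 -c "
from h import *
to([.49,-.284,.2],-9.7)"
```

```text
t 1.5333 tcp [0.2858 0.1404 0.2315] shift [-0.4675 -0.0574  0.0315] rot [ 9.000e-04 -2.000e-04  7.399e-01] q [ 0.46 -0.16 -0.42  1.31 -0.    1.46] ft [1.8 1.5 0.1] gap 1.001 gf 0.0
```

>>> {"fn": "servo_tool", "kwargs": {"commands": "-0.035 -0.005 0 0 0 0.05 -1; -0.07 -0.01 0 0 0 0.1 -1; -0.11 -0.015 0 0 0 0.17 -1; -0.15 -0.02 0 0 0 0.24 -1; -0.19 -0.025 0 0 0 0.3 -1; -0.23 -0.03 0.01 0 0 0.37 -1; -0.27 -0.035 0.01 0 0 0.43 -1; -0.31 -0.04 0.02 0 0 0.49 -1; -0.345 -0.045 0.02 0 0 0.55 -1; -0.38 -0.05 0.03 0 0 0.61 -1"}}

```text
clock: 2.37
tcp_pos: [0.4506, -0.2065, 0.202]
tool_rot: [0.721, 0.693, 0.0, 0.001]
ft_force: [1.4, 0.6, 1.0]
finger_gap: 1.0
grasp_force: 0.0
```

```bash
python3 -c "
from h import *
to([.49,-.284,.2],-9.7)"
```

```text
t 2.3667 tcp [ 0.4506 -0.2065  0.202 ] shift [-0.0758  0.0424  0.0021] rot [0.0015 0.0005 0.1294] q [-0.43  0.21 -0.11  1.25  0.    1.18] ft [1.4 0.6 1. ] gap 1.0 gf 0.0
```

>>> {"fn": "servo_tool", "kwargs": {"commands": "-0.025 0.015 0 0 0 0.05 -1; -0.05 0.03 0 0 0 0.1 -1; -0.07 0.04 0 0 0 0.125 -1; -0.075 0.042 0 0 0 0.13 -1; -0.075 0.042 0 0 0 0.13 -1; -0.075 0.042 0 0 0 0.13 -1; -0.075 0.042 0 0 0 0.13 -1; -0.075 0.042 0 0 0 0.13 -1; -0.075 0.042 0 0 0 0.13 -1; -0.075 0.042 0 0 0 0.13 -1"}}

```text
clock: 3.2
tcp_pos: [0.489, -0.28, 0.2016]
tool_rot: [0.763, 0.646, 0.0, 0.0]
ft_force: [0.9, 0.1, -0.1]
finger_gap: 0.997
grasp_force: 0.0
```

Run:
```python
from h import *
to([.49,-.284,.053],-9.7)
im,d=bot.camera("wrist"); C=cloud("wrist",d); cv2.imwrite("pics/w1.png",im[...,::-1])
print([(r["p"],r["centre"]) for r in bot.spot_point("clip_grip","wrist")[:2]])
for a in [(.06,.1),(.08,.1),(.083,.1),(.045,.06),(.004,.03)]:
    m=(d>0)&(np.hypot(C[...,0]-.49,C[...,1]+.284)<.05)&(C[...,2]>a[0])&(C[...,2]<a[1]); p=C[m]
    if len(p)>5: print(a,len(p),np.round(cv2.minAreaRect((p[:,:2]*1000).astype(np.float32))[0:3][0],1),np.round(cv2.minAreaRect((p[:,:2]*1000).astype(np.float32))[1]),cv2.minAreaRect((p[:,:2]*1000).astype(np.float32))[2],p[:,2].max())
```

```text
t 3.2 tcp [ 0.489  -0.28    0.2016] shift [-0.0037  0.0015  0.1486] rot [0.0004 0.0001 0.0041] q [-0.52  0.35  0.08  1.3  -0.    1.22] ft [ 0.9  0.1 -0.1] gap 0.997 gf 0.0
[(0.88, [0.5, 0.4869])]
(0.06, 0.1) 1463 [ 490.1 -283.5] [37. 46.] 80.4234848022461 0.08740785810163959
(0.08, 0.1) 737 [ 490.1 -283.4] [36. 46.] 80.56414031982422 0.08740785810163959
(0.083, 0.1) 599 [ 490.1 -283.5] [36. 46.] 80.56414031982422 0.08740785810163959
(0.045, 0.06) 1109 [ 492.4 -283.4] [44. 31.] 87.09882354736328 0.05997816756226387
(0.004, 0.03) 143 [ 493.1 -265.1] [13. 19.] 80.8895492553711 0.029956959232524227
```

View pics/w1.png

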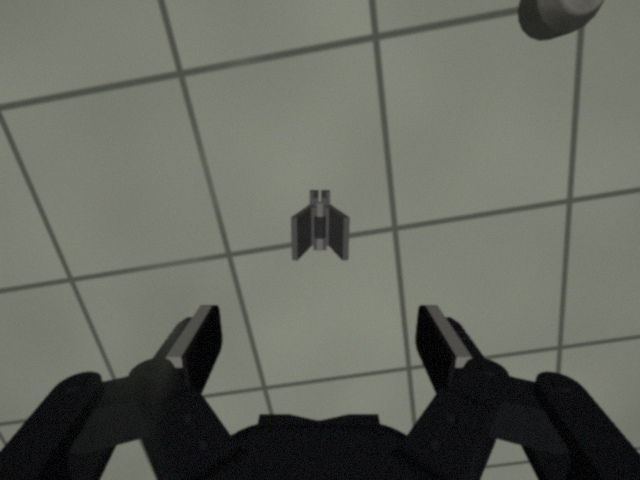

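The wrist image shows the clip at (320,230), aligned squarely between the fingers, with the wing centre at (0.490,-0.2835). Now I'll lower and then squeeze.

>>> {"fn": "servo_tool", "kwargs": {"commands": "-0.002 0.001 0.02 0 0 0.004 -1; -0.0035 0.0015 0.045 0 0 0.004 -1; -0.0035 0.0015 0.07 0 0 0.004 -1; -0.0035 0.0015 0.095 0 0 0.004 -1; -0.0035 0.0015 0.115 0 0 0.004 -1; -0.0035 0.0015 0.13 0 0 0.004 -1; -0.0035 0.0015 0.14 0 0 0.004 -1; -0.0035 0.0015 0.147 0 0 0.004 -1; -0.0035 0.0015 0.147 0 0 0.004 -1; -0.0035 0.0015 0.147 0 0 0.004 -1"}}

```text
clock: 4.13
tcp_pos: [0.4902, -0.2844, 0.0548]
tool_rot: [0.765, 0.645, 0.0, 0.0]
ft_force: [0.9, -0.4, 0.2]
finger_gap: 0.995
grasp_force: 0.0
```

>>> {"fn": "servo_tool", "kwargs": {"commands": "0 0 0 0 0 0 -0.2; 0 0 0 0 0 0 0; 0 0 0 0 0 0 0.2; 0 0 0 0 0 0 0.4; 0 0 0 0 0 0 0.6; 0 0 0 0 0 0 0.8; 0 0 0 0 0 0 1; 0 0 0 0 0 0 1; 0 0 0 0 0 0 1; 0 0 0 0 0 0 1"}}

```text
clock: 4.97
tcp_pos: [0.4882, -0.2845, 0.0569]
tool_rot: [0.765, 0.644, -0.001, -0.0]
ft_force: [-25.9, 7.0, 52.5]
finger_gap: 0.304
grasp_force: 58.4
```

Run:
```python
from h import *
to([.49,-.2835,.053],-9.7)
im,d=bot.camera("scene"); cv2.imwrite("pics/s2.png",cv2.resize(im[120:240,160:320],(640,480),interpolation=cv2.INTER_CUBIC)[...,::-1])
```

```text
t 4.9667 tcp [ 0.4882 -0.2845  0.0569] shift [0.0013 0.0016 0.0039] rot [-0.0017  0.0018 -0.0014] q [-0.53  0.44 -0.18  0.96 -0.    1.22] ft [-25.9   7.   52.5] gap 0.304 gf 58.4
```

View pics/s2.png

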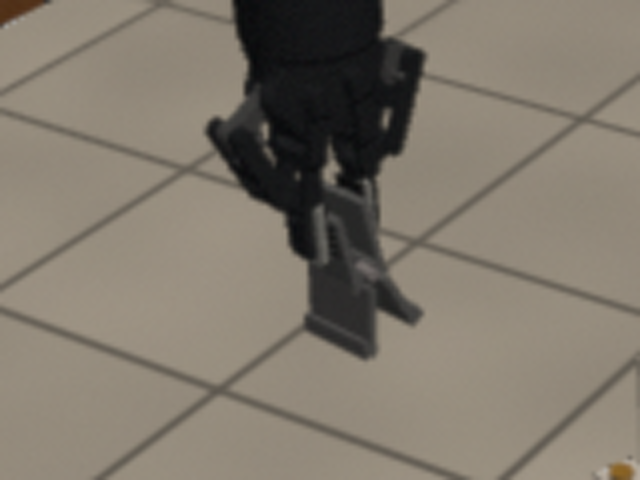

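The crop shows the clip squeezed with the jaws spread in an inverted V. The gap is 0.304 (about 25 mm) and the grip force 58 N. I'll lift it.

>>> {"fn": "servo_tool", "kwargs": {"commands": "0 0 -0.005 0 0 0 1; 0 0 -0.012 0 0 0 1; 0 0 -0.025 0 0 0 1; 0 0 -0.045 0 0 0 1; 0 0 -0.07 0 0 0 1; 0 0 -0.095 0 0 0 1; 0 0 -0.12 0 0 0 1; 0 0 -0.145 0 0 0 1; 0 0 -0.165 0 0 0 1; 0 0 -0.18 0 0 0 1"}}

```text
clock: 5.85
tcp_pos: [0.4904, -0.2844, 0.2367]
tool_rot: [0.765, 0.645, 0.0, 0.001]
ft_force: [-0.3, -1.1, -0.1]
finger_gap: 0.253
grasp_force: 66.0
```

Run:
```python
from h import *
to([.526,.2365,.235],29.7)
im,d=bot.camera("wrist"); C=cloud("wrist",d); s=bot.get_state(); im2=im
P=R.from_quat(s["tool_rot"]).inv().apply((C-s["tcp_pos"]).reshape(-1,3)).reshape(C.shape)
ok=False
for r in bot.cut_out("clip","wrist")[:1]:
    p=P[r["pixels"]&(d>0)]; print("clip in tool",r["p"],len(p),np.round(np.percentile(p,[1,10,50,90,99],axis=0),3).tolist())
cv2.imwrite("pics/w2.png",im[...,::-1])
```

```text
t 5.85 tcp [ 0.4904 -0.2844  0.2367] shift [ 0.5195 -0.053   0.0012] rot [ 0.0018  0.0014 -0.6883] q [-0.53  0.35  0.17  1.38  0.    1.22] ft [-0.3 -1.1 -0.1] gap 0.253 gf 66.0
clip in tool 0.8 8037 [[-0.02, -0.022, -0.03], [-0.011, -0.014, -0.029], [0.012, 0.0, 0.009], [0.023, 0.013, 0.048], [0.026, 0.022, 0.056]]
```

View pics/w2.png

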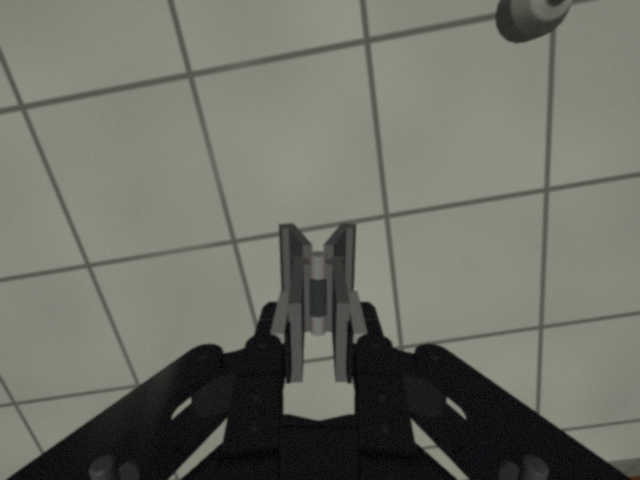

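The clip is held centred with both jaws spread equally; its wings run from (280,225) to (350,380). Its origin is about 58 mm beyond the TCP, so the target TCP height is about 0.169. Now the transit to the card.

>>> {"fn": "servo_tool", "kwargs": {"commands": "0.015 0 0 0 0 -0.02 1; 0.045 -0.005 0 0 0 -0.06 1; 0.08 -0.01 0 0 0 -0.11 1; 0.115 -0.012 0 0 0 -0.155 1; 0.15 -0.015 0 0 0 -0.2 1; 0.185 -0.02 0 0 0 -0.25 1; 0.22 -0.022 0 0 0 -0.29 1; 0.255 -0.026 0 0 0 -0.34 1; 0.29 -0.03 0 0 0 -0.385 1; 0.325 -0.033 0 0 0 -0.43 1"}}

```text
clock: 6.78
tcp_pos: [0.5119, 0.0434, 0.2337]
tool_rot: [0.609, 0.794, -0.0, -0.0]
ft_force: [0.6, -0.7, -1.1]
finger_gap: 0.254
grasp_force: 66.0
```

```bash
python3 -c "
from h import *
to([.526,.2365,.235],29.7)"
```

```text
t 6.7833 tcp [0.5119 0.0434 0.2337] shift [ 0.1828  0.0637 -0.0013] rot [-0.0006 -0.0003 -0.2561] q [0.08 0.24 0.01 1.34 0.   1.39] ft [ 0.6 -0.7 -1.1] gap 0.254 gf 66.0
```

>>> {"fn": "servo_tool", "kwargs": {"commands": "0.03 0.01 0 0 0 -0.04 1; 0.06 0.02 0 0 0 -0.08 1; 0.09 0.03 0 0 0 -0.125 1; 0.12 0.042 0 0 0 -0.17 1; 0.145 0.05 0 0 0 -0.205 1; 0.165 0.057 0 0 0 -0.23 1; 0.178 0.062 0 0 0 -0.25 1; 0.183 0.064 -0.001 0 0 -0.256 1; 0.183 0.064 -0.001 0 0 -0.256 1; 0.183 0.064 -0.001 0 0 -0.256 1"}}

```text
clock: 7.62
tcp_pos: [0.5273, 0.2342, 0.2351]
tool_rot: [0.504, 0.864, -0.0, 0.0]
ft_force: [0.3, -1.0, -0.7]
finger_gap: 0.255
grasp_force: 66.0
```

Run:
```python
from h import *
to([.526,.2365,.169],29.7)
s=bot.get_state()
im,d=bot.camera("wrist"); C=cloud("wrist",d)
P=R.from_quat(s["tool_rot"]).inv().apply((C-s["tcp_pos"]).reshape(-1,3)).reshape(C.shape)
for a in [(.05,.1),(.08,.1),(.1,.15),(.12,.15)]:
    m=(d>0)&(np.hypot(C[...,0]-.526,C[...,1]-.2365)<.08)&(C[...,2]>a[0])&(C[...,2]<a[1]); p=P[m]
    if len(p)>5: print(a,len(p),"tool",np.round(np.percentile(p,[1,25,50,75,99],axis=0),4).tolist(),cv2.minAreaRect((p[:,:2]*1000).astype(np.float32)))
print([(r["p"],r["centre"]) for r in bot.spot_point("tall_card_edge","wrist")[:2]])
for r in bot.cut_out("clip","wrist")[:1]:
    p=P[r["pixels"]&(d>0)]; print("clip in tool",r["p"],len(p),np.round(np.percentile(p,[1,10,50,90,99],axis=0),3).tolist())
cv2.imwrite("pics/w3.png",im[...,::-1])
im,d=bot.camera("scene"); cv2.imwrite("pics/s3.png",cv2.resize(im[170:320,400:560],(640,600),interpolation=cv2.INTER_CUBIC)[...,::-1])
```

```text
t 7.6167 tcp [0.5273 0.2342 0.2351] shift [0.0027 0.0001 0.0661] rot [-0.0004  0.0003 -0.0033] q [ 0.42  0.38  0.2   1.39 -0.    1.47] ft [ 0.3 -1.  -0.7] gap 0.255 gf 66.0
(0.05, 0.1) 15 tool [[0.0629, -0.0007, 0.1398], [0.0629, 0.0002, 0.1471], [0.0629, 0.001, 0.1548], [0.063, 0.0015, 0.1691], [0.0631, 0.002, 0.1846]] ((62.96489715576172, 0.6802957653999329), (0.19515618681907654, 2.729123592376709), 0.6329150199890137)
(0.08, 0.1) 8 tool [[0.0629, -0.0006, 0.1397], [0.0629, 0.0, 0.1412], [0.0629, 0.0006, 0.1471], [0.063, 0.0012, 0.1542], [0.0631, 0.0019, 0.1548]] ((62.95146560668945, 0.6291374564170837), (0.19489912688732147, 2.5341086387634277), 2.531846046447754)
(0.1, 0.15) 478 tool [[-0.0084, -0.0007, 0.0992], [0.0103, 0.0001, 0.1004], [0.0284, 0.0009, 0.101], [0.0462, 0.0016, 0.1019], [0.063, 0.0025, 0.1255]] ((25.209503173828125, 0.9609324932098389), (75.55643463134766, 3.181145668029785), 0.10466621071100235)
(0.12, 0.15) 467 tool [[-0.0084, -0.0007, 0.0992], [0.0099, 0.0001, 0.1004], [0.0277, 0.0009, 0.101], [0.0449, 0.0016, 0.1018], [0.0627, 0.0025, 0.1149]] ((25.166954040527344, 0.9788450598716736), (75.47314453125, 3.1759536266326904), 0.13592295348644257)
[(0.87, [0.5017, 0.4925])]
clip in tool 0.61 8315 [[-0.056, -0.023, -0.03], [-0.013, -0.015, -0.029], [0.01, 0.0, 0.009], [0.022, 0.014, 0.048], [0.026, 0.022, 0.236]]
```

View pics/w3.png

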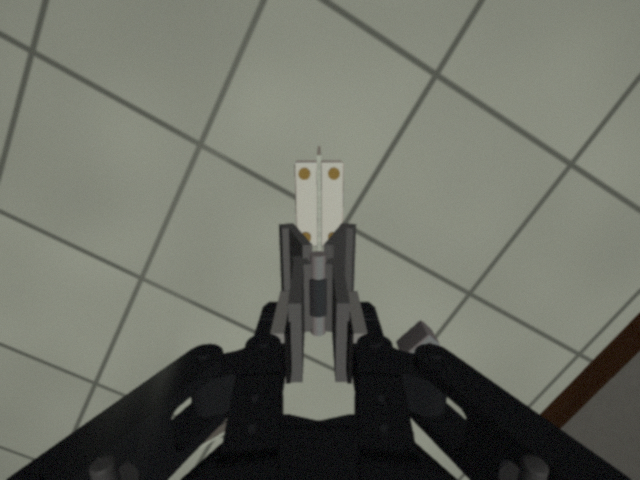

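View pics/s3.png

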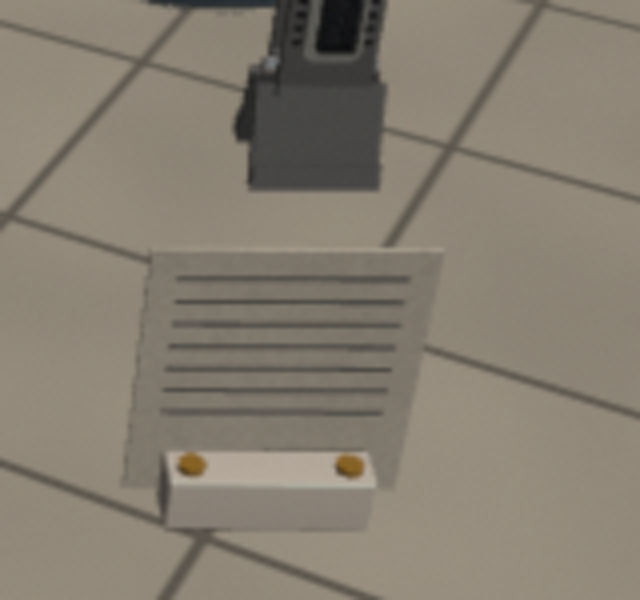

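The wrist view shows the card edge along column 319, midway between the jaws: tool y is +1 mm and the far end at x = 63 mm puts the middle at +3 mm. The scene crop shows the clip level and aligned above the card. Now I'll lower by 66 mm.

>>> {"fn": "servo_tool", "kwargs": {"commands": "0.002 0.001 0.005 0 0 0 1; 0.003 0.001 0.012 0 0 0 1; 0.003 0.001 0.02 0 0 0 1; 0.003 0.001 0.029 0 0 0 1; 0.003 0.001 0.038 0 0 0 1; 0.003 0.001 0.047 0 0 0 1; 0.003 0.001 0.055 0 0 0 1; 0.003 0.001 0.061 0 0 0 1; 0.003 0.001 0.065 0 0 0 1; 0.003 0.001 0.066 0 0 0 1"}}

```text
clock: 8.65
tcp_pos: [0.5264, 0.2379, 0.1685]
tool_rot: [0.503, 0.864, -0.0, -0.0]
ft_force: [0.0, 0.4, -0.9]
finger_gap: 0.253
grasp_force: 66.0
```

>>> {"fn": "servo_tool", "kwargs": {"commands": "0 0 0 0 0 0 1; 0 0 0 0 0 0 1; 0 0 0 0 0 0 1; 0 0 0 0 0 0 1; 0 0 0 0 0 0 1; 0 0 0 0 0 0 1; 0 0 0 0 0 0 1; 0 0 0 0 0 0 1; 0 0 0 0 0 0 1; 0 0 0 0 0 0 1"}}

```text
clock: 9.48
tcp_pos: [0.5266, 0.2381, 0.1693]
tool_rot: [0.503, 0.864, 0.0, -0.0]
ft_force: [0.3, -0.5, -1.3]
finger_gap: 0.256
grasp_force: 66.0
```

Run:
```python
from h import *
to([.526,.2365,.169],29.7)
s=bot.get_state()
im,d=bot.camera("wrist"); C=cloud("wrist",d)
P=R.from_quat(s["tool_rot"]).inv().apply((C-s["tcp_pos"]).reshape(-1,3)).reshape(C.shape)
m=(d>0)&(P[...,0]>.03)&(P[...,0]<.08)&(abs(P[...,1])<.02)&(P[...,2]>.02)&(P[...,2]<.06); p=P[m]
print("card in tool",len(p),np.round(np.percentile(p,[1,50,99],axis=0),4).tolist())
im1=im
im,d=bot.camera("scene"); C=cloud("scene",d)
m=(d>0)&(np.hypot(C[...,0]-.526,C[...,1]-.2365)<.09)&(C[...,2]>.05)&(C[...,2]<.1); p=C[m]; print("card scene",p.mean(0))
cv2.imwrite("pics/f.png",np.hstack([cv2.resize(im[170:320,400:560],(400,375)),cv2.resize(im1[150:330,220:412],(400,375))])[...,::-1])
```

```text
t 9.4833 tcp [0.5266 0.2381 0.1693] shift [-0.001  -0.0013  0.0003] rot [ 0.     -0.     -0.0023] q [0.42 0.39 0.05 1.23 0.   1.48] ft [ 0.3 -0.5 -1.3] gap 0.256 gf 66.0
card in tool 357 [[0.0302, -0.0019, 0.0338], [0.0462, -0.0007, 0.0351], [0.0594, 0.0008, 0.0569]]
card scene [0.52891827 0.2358208  0.07426178]
```

View pics/f.png

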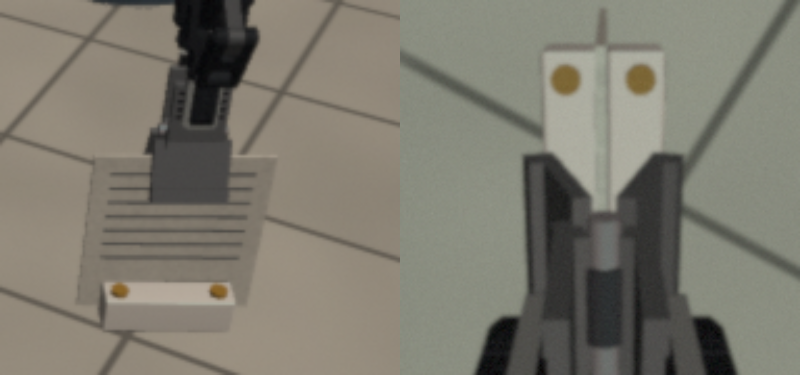

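The picture shows one jaw on each side of the card, with the edge centred within 1 mm and about 23 mm inside the mouth. There is no contact force, so I'm handing in.

```bash
python3 -c "
from workcell import bot
print(bot.hand_in())"
```

```text
the job is handed in; nothing more can be done
None
```

The job is handed in, with no verdict returned: the clip is held squeezed open and upright over the middle of the tall card's top edge, which is about 23 mm inside the mouth and measured within 1 mm of centre, with no sign of contact in the last images and force readings.

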